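# Open a bar clamp and hold it balanced over a picture frame

### The arm

A 6-joint arm with a two-finger parallel gripper is mounted at the origin on the work surface. World frame = base frame: x ahead of the robot, y to its left, z up, the work surface at z = 0. Lengths are in m, angles in rad, forces in N, time in s.
With the tool pointing down it reaches from about 0.25 to 0.8 m from the base axis. Payload 3.9 kg.
Tool frame: the origin (TCP) lies on the mounting face of the last link; the fingertips stand 173 mm ahead of it and the grasp point (between the pads) lies 155 mm ahead of it; z points along the fingers, y is the line along which they close (so a half turn about z gives the same grasp; the last joint's range is limited). The gripper opens to 85 mm and grips with 20 to 120 N. Pads are 22 mm wide; open, the fingers measure 114 mm over their backs; the gripper's body (76 mm by 85 mm) begins 54 mm behind the grasp point. The pads swing forward as they close: fully open they stand 13 mm farther back than shut.
Start: joints at [1.134, 0.26, -0.138, 1.173, 0, 1.571], TCP at [0.222, 0.476, 0.405] pointing down, gripper open.
Joint ranges: [-2.78, 2.78], [-0.83, 1.72], [-1.28, 1.37], [-1.9, 2.12], [-1.57, 1.48], [-3.14, 3.14]. Speed limits (rad/s): [2.57, 2.57, 3.14, 3.14, 3.14, 3.14].

### API

Orientations are given as a unit quaternion [w, x, y, z].
In Python, from rig import ctrl, fingers, solver, viewer gives the robot as it stands. The module is installed in compiled form; this text tells all that it offers. Calls block until the motion is done:
- ctrl.goto(position, orientation): joint-space move of the TCP to a pose.
- ctrl.line_to(position, orientation=None, vel=0.15, contact_N=None): straight line of the TCP; orientation=None keeps the orientation; vel is the mean speed in m/s. With contact_N (N) it stops when the force on the tool has changed by that much, and returns True; else False.
- ctrl.move_joints(angles): joint-space move.
- fingers.ungrasp() and fingers.grasp(effort=None): open the fingers fully, or close them until they stop; effort is the grip in N (None keeps the last).
- ctrl.dwell(seconds).
- solver.ik(position, orientation): joint angles nearest the present ones, or None.
- viewer.get_image(name): name is "scene" or "top" or "wrist"; returns (picture, depth): 420x560x3 uint8, blue, green, red; 420x560 float32, m along the optical axis (not along the pixel's ray), 0 where there is no reading.
- viewer.camera_info(name): a dict with "intrinsics" (3x3 intrinsics, pixels), "dist_coeffs" ([k1, k2, p1, p2, k3] as OpenCV has them; the pictures are not rectified), "rvec" (rotation vector, rad) and "tvec" (3), from world to camera coordinates, as OpenCV has them. Camera axes: x right, y down, z forward; pixel columns grow to the right and rows downward; lengths in m; the calibration is good to about 2 mm. A picture is of the moment at which its call begins: read the wrist's pose just before it. camera_info takes no time and is no camera call; for the wrist camera it gives the pose at the moment of the call.
A pose or a line that the arm cannot do raises ctrl.PlanningError and nothing moves.
- ctrl.hand_in(): hands the job in; it is judged then, once.
Readings, each from a call of its own:
- ctrl.get_time_s(): time.
- ctrl.get_q(): joint angles.
- ctrl.get_dq(): joint speeds.
- ctrl.get_effort(): joint torques, N m.
- ctrl.get_eef_pos(): TCP position.
- ctrl.get_tool_rot(): TCP orientation.
- ctrl.get_force(): force on the tool from outside, world axes, zero at the start.
- ctrl.get_wrist_torque(): the same for the moment, N m.
- ctrl.get_opening(): finger opening in m.
- ctrl.get_gripper_force(): force on a finger pad.
Only numpy, scipy, OpenCV 4.12 (cv2) and the standard library are available. Lean on these libraries where they do the work, as an engineer would, in place of code of your own. Each camera call takes 0.05 s, during which the arm holds its last target. There are 200 camera calls.

### The job

Slide the loose jaw of the red bar clamp outward along its bar until you feel it meet its end stop, so that the clamp is fully open. Then lift the clamp with the gripper on its bar at the balance point and hold it level a few centimetres above the picture frame in the gluing jig, the bar running straight across the frame's short way and the frame centred between the two jaws. Finish while still holding it there, and do not knock the clamp over, touch the frame or jig, or disturb the other things on the bench.

Things in the scene. Friction and masses are not known exactly. Their poses are not given: they have to be found in the camera images.
- clamp: Bar clamp (mm), 0.95 kg with its jaw, standing on two feet, bar on top. Origin: foot level under mid-bar; x along the bar from the fixed red screw head to the end plate, z up. Head x -150 to -110, 46 wide, top z 89; its screw pad reaches in to x -90 (z 16-44); wooden screw handle out to x -220 (z 18-42). Dark steel end plate x 143 to 151, 50 wide, top z 78: second foot and the jaw's stop.
- jaw (a joint): Sliding red jaw along the bar, in m: its middle is at x = -0.050 + this value in the clamp's frame. Grows as the clamp opens (away from the head, to the end plate); 0.170 is fully open, at the stop. Slides with about 1.5 N friction and stays where left; the whole standing clamp shifts on the bench only above some 4 N.
- jaw_push (a point): Middle of the upstand on top of the sliding jaw, 95 above the clamp's feet. The upstand is 30 long (along the bar), 26 wide, from 82 to 110 above the feet, so above the bar: push on its face towards the screw head, or pinch it across its width. The jaw below is 40 long and 40 wide and clears the bench by 6. Axes as the clamp's. (Sizes in mm.)
- balance (a point): Balance point of the fully open clamp (true to some 6 mm along the bar, as castings vary in weight): 46 from mid-bar towards the screw head, at mid-height of the bar, 62.5 above the feet. The steel bar is 300 long, 10 thick (y), 25 high (50 to 75 above the feet), free to grip from above across its thickness where no casting sits. Axes as the clamp's. (Sizes in mm.)
- gap_mid (a point): Midway between the clamp's two jaws when fully open (screw pad and jaw face then stand 188 apart), at foot level: 3 from the clamp's origin in +x. Axes as the clamp's. (Sizes in mm.)
- jig: Gluing jig fixed to the bench: dark wooden board 220 (x) by 250 (y), 18 thick, with a pale wooden picture frame on it, held by small blue blocks at its ends. Origin: underside centre; x is the frame's short way. (Sizes in mm.)
- frame_top (a point): Centre of the frame at the height of its top face, 38 above the bench. The frame is 140 (x, short way) by 200 (y) outside, 20 high, bars 22 wide. Axes as the jig's. (Sizes in mm.)
- glue: Bystander: glue bottle, 56 across, 150 tall, standing. Origin: underside centre. (Sizes in mm.)
- tin: Bystander: yellow and blue tin, 72 across, 85 tall, standing. Origin: underside centre. (Sizes in mm.)
- spare: Bystander: spare pale wooden frame lying flat, 110 by 150, 18 high. Origin: underside centre. (Sizes in mm.)
- brush: Bystander: hand brush lying on the bench, out to the side. Origin: underside, near its middle; it lies along its x. (Sizes in mm.)

How it is judged:
By the outcome, as a careful person would: the job done as asked, in the order asked, and still so for the second after the job is handed in, while the arm keeps its last pose, push and grip.
It also fails if it takes over 64 s, if anything falls off the work surface, if the arm or the gripper's body presses on something with over 40 N, if the wrist force passes 120 N, or if a joint passes its speed limit or range.

## Working session

There is one attempt and no reset: what is moved stays moved. The work goes in short steps, each a Python script; the robot and the scene stay as the last script left them, time stands still between calls to the robot, and variables do not carry over. Pictures are saved under pics/ and viewed, at most 10 in all, crops included, and the job is handed in when it is done.

```bash
mkdir -p pics; python3 - <<'E'
from rig import ctrl, fingers, solver, viewer
import cv2,numpy as np
a,d=viewer.get_image("top"); b,e=viewer.get_image("scene")
np.savez("v0.npz",a=a,d=d,b=b,e=e)
cv2.imwrite("pics/top0.png",a); cv2.imwrite("pics/scene0.png",b)
for n in("top","scene"):
    c=viewer.camera_info(n); print(n,c)
print(ctrl.get_time_s(),ctrl.get_tool_rot(),ctrl.get_opening())
E
```

```text
top {'intrinsics': array([[408.87541555,   0.        , 274.73843734],
       [  0.        , 408.87541555, 203.44009289],
       [  0.        ,   0.        ,   1.        ]]), 'dist_coeffs': array([-0.07552105,  0.        ,  0.        ,  0.        ,  0.        ]), 'rvec': array([ 2.19967921, -2.13598299,  0.18758095]), 'tvec': array([-0.19193364,  0.62659446,  0.97214367])}
scene {'intrinsics': array([[496.47296618,   0.        , 279.74445935],
       [  0.        , 496.47296618, 204.81749024],
       [  0.        ,   0.        ,   1.        ]]), 'dist_coeffs': array([0.03337661, 0.        , 0.        , 0.        , 0.        ]), 'rvec': array([ 1.13079281,  2.51661436, -0.82233296]), 'tvec': array([ 0.54032903, -0.22667062,  1.56940337])}
0.1 [-1.85360656e-04  2.16666914e-01  9.76245178e-01 -8.75026732e-04] 0.08551356806720668
```

View pics/top0.png

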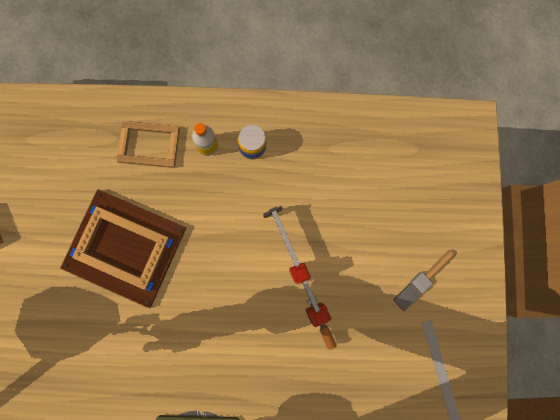

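View pics/scene0.png

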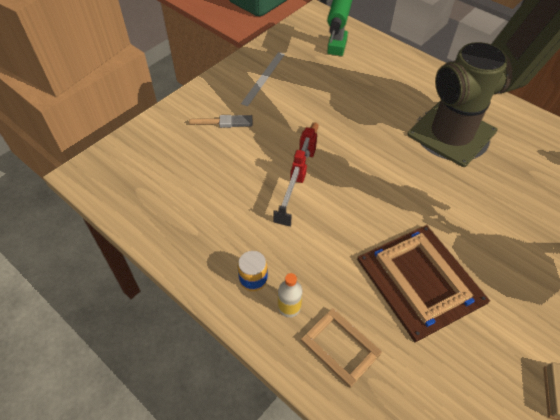

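Top view: end plate at about (272,212), jaw at (300,273), head at (318,315), handle at (328,340), jig centred near (124,248). Bystanders are well clear at the top and right. Next I localise by colour and depth.

```bash
cat > h.py <<'E'
from rig import ctrl, fingers, solver, viewer
import cv2,numpy as np
from scipy.spatial.transform import Rotation as R
def rays(ci,uv):
    p=cv2.undistortPoints(np.float64(uv).reshape(-1,1,2),ci["intrinsics"],ci["dist_coeffs"]).reshape(-1,2)
    return np.c_[p,np.ones(len(p))]
def world(ci,uv,depth=None,z=None):
    M=cv2.Rodrigues(ci["rvec"])[0]; r=rays(ci,uv); c=-M.T@ci["tvec"]
    if depth is not None: return (r*np.asarray(depth)[:,None]-ci["tvec"])@M
    w=r@M; return c+w*((z-c[2])/w[:,2])[:,None]
def cloud(ci,dep):
    v,u=np.nonzero(dep>0); P=np.full(dep.shape+(3,),np.nan)
    P[v,u]=world(ci,np.c_[u,v],dep[v,u]); return P
def red(a):
    h=cv2.cvtColor(a,cv2.COLOR_BGR2HSV); return ((h[...,0]<6)|(h[...,0]>174))&(h[...,1]>150)&(h[...,2]>60)
def pose(yaw):  # tool down, y (closing line) at world angle yaw
    y=np.array([np.cos(yaw),np.sin(yaw),0]); z=np.array([0,0,-1.]); 
    q=R.from_matrix(np.c_[np.cross(y,z),y,z]).as_quat(); return q[[3,0,1,2]]
E
python3 - <<'E'
from h import *
f=np.load("v0.npz")
for n,i,k in(("top","a","d"),("scene","b","e")):
    ci=viewer.camera_info(n); a=f[i]; P=cloud(ci,f[k]); m=red(a)
    k_,lab,st,_=cv2.connectedComponentsWithStats(m.astype(np.uint8))
    print(n)
    for j in range(1,k_):
        if st[j,4]>60:
            q=P[lab==j]; top=q[q[:,2]>np.nanmax(q[:,2])-.006]; print("red",st[j],"top mean",top.mean(0).round(4),len(top),"rng",np.nanmin(q,0).round(3),np.nanmax(q,0).round(3))
    h=cv2.cvtColor(a,cv2.COLOR_BGR2HSV)
    b=(h[...,0]>100)&(h[...,0]<130)&(h[...,1]>120)
    k_,lab,st,ce=cv2.connectedComponentsWithStats(b.astype(np.uint8))
    for j in range(1,k_):
        if st[j,4]>12: print("blue",st[j],np.nanmean(P[lab==j],0).round(4))
    # frame top by height near jig, and bar by height
    Z=P[...,2]
    if n=="top":
        mm=(abs(Z-.038)<.005); mm[:,200:]=0; mm[:185]=0
        u=np.argwhere(mm)[:,::-1]; w=world(ci,u,z=.038)[:,:2].astype(np.float32); print("frame",cv2.minAreaRect(w),len(w))
        mm=(abs(Z-.075)<.006); mm[:,:255]=0;mm[:,345:]=0;mm[:190]=0;mm[350:]=0
        w=P[mm]; c=w[:,:2].mean(0); vt=np.linalg.svd(w[:,:2]-c)[2][0]; t=(w[:,:2]-c)@vt; print("bar",c,vt,np.degrees(np.arctan2(vt[1],vt[0])),c+vt*t.min(),c+vt*t.max(),len(w))
    print("table z",np.nanmedian(Z[200:300,200:400]))
E
```

```text
top
red [290 263  20  20 236] top mean [ 0.4625 -0.2382  0.1081] 112 rng [ 0.441 -0.255  0.043] [ 0.487 -0.215  0.111]
red [309 306  21  21 197] top mean [ 0.3625 -0.2874  0.0881] 80 rng [ 0.339 -0.309  0.064] [ 0.387 -0.261  0.092]
blue [240 150  10   7  23] [ 0.7577 -0.0943  0.0391]
blue [ 90 206   6   8  22] [0.605  0.2865 0.0283]
blue [166 239   7   9  34] [0.5275 0.0871 0.0281]
blue [ 70 248   6   8  23] [0.4975 0.3286 0.0273]
blue [147 282   7   9  36] [0.4198 0.1287 0.0278]
frame ((0.511646032333374, 0.2061501443386078), (0.2018275409936905, 0.1401253193616867), 68.92939758300781) 2069
bar [ 0.48890661 -0.22576933] [-0.90645841 -0.42229509] -155.02042863362786 [ 0.6167173 -0.1662257] [ 0.34425364 -0.29315934] 505
table z -0.0017199941132228643
scene
red [291 128  26  54 559] top mean [ 0.4656 -0.2391  0.1127] 23 rng [ 0.34  -0.311 -0.001] [ 0.491 -0.217  0.117]
blue [375 249   7   6  19] [0.5311 0.0835 0.0303]
blue [240 275  27  14 157] [ 0.8109 -0.0912  0.0358]
blue [465 298   9   8  40] [0.4997 0.3259 0.0278]
blue [426 319   9   7  44] [0.6077 0.2836 0.0285]
table z 0.0011037106112960283
```

```bash
python3 - <<'E'
from h import *
ax=np.radians(25.3); hd=np.array([.3625,-.2874]); e=np.array([np.cos(ax),np.sin(ax)])
at=lambda x: hd+e*(x+.130)
for s in(90,-90):
    y=ax+np.radians(s); y2=np.radians(-21.1+s)
    for p,yy in((at(-.02),y),(at(-.046),y),((.466,.2236),y2)):
        q=solver.ik([*p,.30],pose(yy)); print(s,None if q is None else np.round(q,2))
E
```

```text
90 [-0.48  0.32 -0.34  0.91  0.   -0.92]
90 [-0.52  0.3  -0.38  0.9   0.   -0.96]
90 [ 0.45  0.31 -0.35  0.91  0.    0.82]
-90 [-0.48  0.32 -0.34  0.91  0.    2.22]
-90 [-0.52  0.3  -0.38  0.9   0.    2.18]
-90 [ 0.45  0.31 -0.35  0.91  0.   -2.33]
```

```bash
python3 - <<'E'
from h import *
ax=np.radians(25.3); hd=np.array([.3625,-.2874]); e=np.array([np.cos(ax),np.sin(ax)])
ctrl.goto([*(hd+e*.105),.42],pose(ax+np.pi/2))
fingers.grasp(30)
ci=viewer.camera_info("wrist"); a,d=viewer.get_image("wrist")
np.savez("w1.npz",a=a,d=d,**{k:np.array(v) for k,v in ci.items()}); cv2.imwrite("pics/w1.png",a)
print(ctrl.get_time_s(),ctrl.get_eef_pos(),ctrl.get_force())
E
```

```text
3.5833 [ 0.45741381 -0.24255995  0.41999476] [ 0.24459255  0.39494106 -0.52379714]
```

View pics/w1.png

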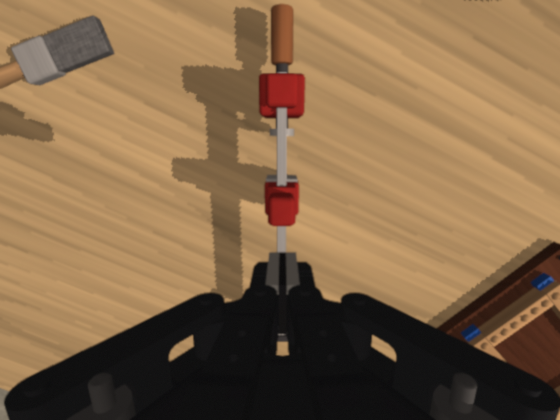

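The wrist view shows the head at (282,95), the jaw at (282,202), the bar along column 282 and the closed fingers at (283,262). The tool is nearly in line with the bar. I'll refine the line, then push.

```bash
python3 - <<'E'
from h import *
ci=dict(np.load("w1.npz")); a=ci.pop("a"); d=ci.pop("d")
P=cloud(ci,d); h=cv2.cvtColor(a,cv2.COLOR_BGR2HSV)
Z=P[...,2]
print("table",np.nanmedian(Z[150:200,350:450]))
m=(h[...,1]<40)&(h[...,2]>90)&(abs(Z-.075)<.012); m[:118]=0; m[:,:270]=0; m[:,295:]=0; m[250:]=0
uv=np.array([[np.flatnonzero(m[r]).mean(),r] for r in range(118,250) if 3<m[r].sum()<16])
w=world(ci,uv,z=.075)[:,:2]; c=w.mean(0); v=np.linalg.svd(w-c)[2][0]; v*=np.sign(v[0]); print("bar",c,v,np.degrees(np.arctan2(v[1],v[0])),len(w),(w-c).dot([-v[1],v[0]]).std())
m=red(a)
k,lab,st,_=cv2.connectedComponentsWithStats(m.astype(np.uint8))
for j in range(1,k):
    if st[j,4]>60:
        q=P[lab==j]; q=q[q[:,2]>np.nanmax(q[:,2])-.006]; t=(q[:,:2]-c)@v; s=(q[:,:2]-c)@[-v[1],v[0]]
        print(st[j],q.mean(0),"t",t.min(),t.max(),"s",s.min(),s.max())
print("tcp off line",(ctrl.get_eef_pos()[:2]-c)@[-v[1],v[0]],"t",(ctrl.get_eef_pos()[:2]-c)@v)
E
```

```text
table 0.000733190489098628
bar [ 0.43388495 -0.25288079] [0.90604775 0.42317546] 25.03523046899621 89 0.00018817414965678544
[ 260   73   44   44 1747] [ 0.36136381 -0.28673067  0.08931904] t -0.09483755741279702 -0.06530260494743412 s -0.014717530488224306 0.014572336801682764
[ 265  183   34   43 1258] [ 0.46144229 -0.23954772  0.1097845 ] t 0.01744566364091068 0.045143552818063946 s -0.011718100008283293 0.012656787680690392
tcp off line -0.0006056644293633694 t 0.0256857948163634
```

```bash
cat >> h.py <<'E'
C=np.array([.43388,-.25288]); AX=np.radians(25.04); V=np.array([np.cos(AX),np.sin(AX)])
def at(t): return C+V*t
def tt(): 
    p=ctrl.get_eef_pos()[:2]-C; return round(float(p@V),4),round(float(p@[-V[1],V[0]]),4)
E
python3 - <<'E'
from h import *
q=pose(AX+np.pi/2)
ctrl.goto([*at(-.018),.34],q)
print(ctrl.line_to([*at(-.018),.261],vel=.08,contact_N=5),tt(),ctrl.get_eef_pos()[2])
ctrl.dwell(.3); f0=ctrl.get_force(); print("f0",f0@[*V,0])
r=ctrl.line_to([*at(.16),.261],vel=.03,contact_N=3.0)
print(r,tt(),(ctrl.get_force()-f0)@[*V,0],ctrl.get_time_s())
a,d=viewer.get_image("top"); cv2.imwrite("pics/top1.png",a[150:400,200:400])
P=cloud(viewer.camera_info("top"),d); m=red(a)
k,lab,st,_=cv2.connectedComponentsWithStats(m.astype(np.uint8))
for j in range(1,k):
    if st[j,4]>30: qq=P[lab==j]; qq=qq[qq[:,2]>np.nanmax(qq[:,2])-.006]; print(st[j],qq.mean(0),((qq[:,:2]-C)@V).mean())
E
```

```text
False (-0.0178, -0.0003) 0.2614955860450827
f0 0.38222285404613326
True (0.1456, 0.0004) -0.5658786701198808 10.1667
[315 304  16  23 198] [ 0.43309401 -0.19835666  0.62865088] 0.02236493614086072
```

```bash
python3 - <<'E'
from h import *
ctrl.dwell(.2); t0=tt(); f0=ctrl.get_force()
r=ctrl.line_to([*at(t0[0]+.01),.261],vel=.012,contact_N=2.5)
print(t0,r,tt(),ctrl.get_force()-f0, (ctrl.get_force()-f0)@[*V,0])
ctrl.line_to([*at(.12),.261],vel=.08)
ctrl.line_to([*at(.05),.42],vel=.15)
ci=viewer.camera_info("wrist"); a,d=viewer.get_image("wrist"); b,e=viewer.get_image("top")
np.savez("w2.npz",a=a,d=d,**{k:np.array(v) for k,v in ci.items()}); cv2.imwrite("pics/w2.png",a); cv2.imwrite("pics/top2.png",b)
print(ctrl.get_time_s())
for n,a,d,ci in(("wrist",a,d,ci),("top",b,e,viewer.camera_info("top"))):
  P=cloud(ci,d); m=red(a); k,lab,st,_=cv2.connectedComponentsWithStats(m.astype(np.uint8))
  for j in range(1,k):
    if st[j,4]>30: qq=P[lab==j]; qq=qq[qq[:,2]>np.nanmax(qq[:,2])-.006]; t=(qq[:,:2]-C)@V; print(n,st[j],qq.mean(0).round(4),t.min(),t.max(),((qq[:,:2]-C)@[-V[1],V[0]]).mean())
E
```

```text
(0.1449, 0.0009) True (0.1463, 0.0011) [0.42879469 0.38021177 0.88064583] 0.5494183263463591
12.6833
wrist [ 256   47   45   52 1945] [ 0.3616 -0.2866  0.0893] -0.0949436865536496 -0.06520202043010506 2.61588440517116e-05
top [267 210  20  21 217] [ 0.5885 -0.1788  0.1081] 0.15769358782388876 0.18589055415739753 0.0016820733883725126
```

View pics/w2.png

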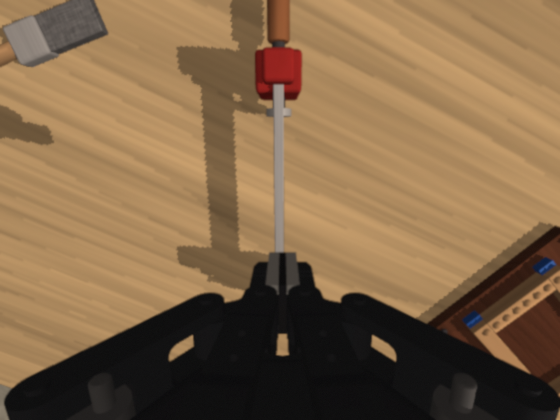

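View pics/top2.png

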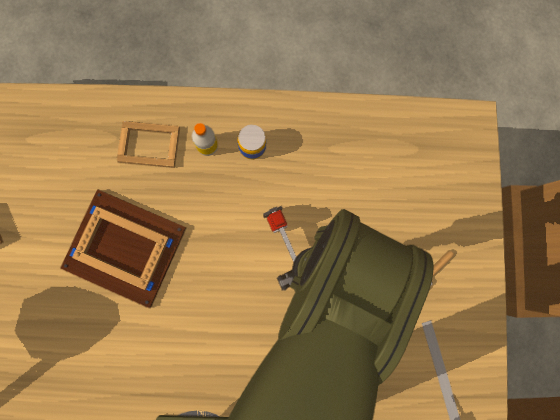

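The jaw now sits against the end plate in the top view (jaw at (276,219), plate at (270,212)). The wrist view shows a bare bar from head (278,72) to the fingers, with the head unmoved. The stop was felt twice, at the expected place. Next I grasp at the balance point.

```bash
python3 - <<'E'
from h import *
ci=dict(np.load("w2.npz")); a=ci.pop("a"); d=ci.pop("d")
P=cloud(ci,d); h=cv2.cvtColor(a,cv2.COLOR_BGR2HSV)
m=(h[...,1]<40)&(h[...,2]>90)&(abs(P[...,2]-.075)<.012); m[:120]=0; m[:,:265]=0; m[:,295:]=0; m[248:]=0
uv=np.array([[np.flatnonzero(m[r]).mean(),r] for r in range(120,248) if 3<m[r].sum()<16])
w=world(ci,uv,z=.075)[:,:2]; c=w.mean(0); v=np.linalg.svd(w-c)[2][0]; v*=np.sign(v[0]); ax=np.arctan2(v[1],v[0])
off=(c-C)@[-V[1],V[0]]; print("bar",np.degrees(ax),"lat",off,"tool",tt(),len(w))
assert abs(off)<.004 and abs(np.degrees(ax)-25.04)<2
p=c+v*((at(.0045)-c)@v); q=pose(ax+np.pi/2)
fingers.ungrasp()
ctrl.goto([*p,.33],q); ctrl.line_to([*p,.24],vel=.12)
print("hit",ctrl.line_to([*p,.218],vel=.05,contact_N=6),tt())
ctrl.dwell(.2); print(ctrl.get_force(),ctrl.get_wrist_torque())
fingers.grasp(90); ctrl.dwell(.3)
print(ctrl.get_opening(),ctrl.get_gripper_force(),ctrl.get_force(),tt(),ctrl.get_time_s())
a,d=viewer.get_image("scene"); cv2.imwrite("pics/sc3.png",a)
E
```

```text
bar 25.27970931349174 lat 0.00013614901775058796 tool (0.0501, 0.0002) 128
hit False (0.0044, 0.0002)
[-0.58871348 -0.32720341  0.18365417] [-0.03608068  0.05364291 -0.01140941]
0.008177748939896633 90.34939527511597 [ 1.28900032 -3.07638684 -0.08739406] (0.0046, -0.0004) 16.625
```

```bash
python3 - <<'E'
from h import *
p=ctrl.get_eef_pos(); T0=ctrl.get_wrist_torque(); F0=ctrl.get_force()
ctrl.line_to([p[0],p[1],.30],vel=.06); ctrl.dwell(.5)
F=ctrl.get_force(); T=ctrl.get_wrist_torque()
L=np.array([-V[1],V[0],0]); A=np.array([*V,0])
print("F",F,"T",T,"dT lat",(T-T0)@L,"T ax",(T-T0)@A, ctrl.get_opening(),ctrl.get_time_s())
ci=viewer.camera_info("wrist"); a,d=viewer.get_image("wrist"); b,e=viewer.get_image("scene"); g,dg=viewer.get_image("top")
cv2.imwrite("pics/w4.png",a); cv2.imwrite("pics/sc4.png",b)
# levelness: bar top heights along the bar, wrist depth
P=cloud(ci,d); h=cv2.cvtColor(a,cv2.COLOR_BGR2HSV); pos=ctrl.get_eef_pos()
S=(P[...,:2]-pos[:2])@V; Lt=(P[...,:2]-pos[:2])@L[:2]
m=(abs(Lt)<.004)&(S<-.015)&(S>-.06)&(abs(P[...,2]-.157)<.02)
if m.sum()>20: print("bar slope deg",np.degrees(np.arctan(np.polyfit(S[m],P[...,2][m],1)[0])),np.median(P[...,2][m]),m.sum())
m=red(a)&(P[...,2]>.15); s,z=S[m],P[...,2][m]; 
if m.sum()>20:
    print("head top slope",np.degrees(np.arctan(np.polyfit(s[z>z.max()-.01],z[z>z.max()-.01],1)[0])),z.max())
P=cloud(viewer.camera_info("top"),dg); m=red(g)&(P[...,2]<.3); print("top red z",np.nanmax(P[m],0) if m.any() else None)
P=cloud(viewer.camera_info("scene"),e); m=red(b); k,lab,st,_=cv2.connectedComponentsWithStats(m.astype(np.uint8))
for j in range(1,k):
    if st[j,4]>30: q=P[lab==j]; print(st[j],np.nanpercentile(q[:,2],[1,50,99]),np.nanmean(q,0))
E
```

```text
F [-0.33517071 -0.10781781 -9.68144584] T [-0.01067957 -0.02154837  0.05071417] dT lat -0.0772310428272059 T ax 0.6024062900968448 0.009010476442297057 18.6917
bar slope deg -0.2778636622653545 0.15736147087933777 2179
head top slope -0.8165271062213099 0.17405568876826033
top red z [ 0.61077676 -0.15572552  0.19495909]
[279 168  16  28 271] [0.10866842 0.16743032 0.19583536] [ 0.59362324 -0.17138552  0.16584773]
```

View pics/sc4.png

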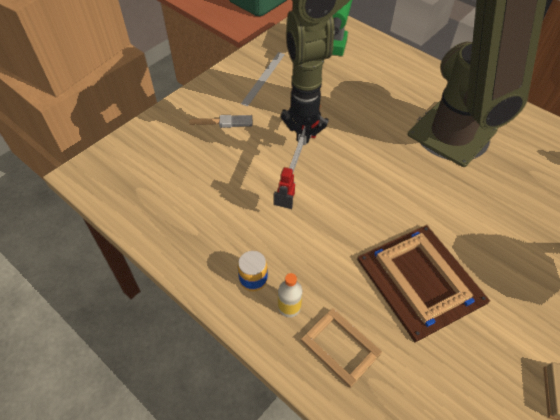

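Lifted and level: bar slope about -0.3°, jaw and head both risen evenly, and moment near zero. Scene view: clamp clear of the bench, jaw at (287,180), bystanders undisturbed. I'll carry it on an inner, raised path to clear the glue bottle.

```bash
cat > chk.py <<'E'
from h import *
def check(tag):
    pos=ctrl.get_eef_pos(); M=R.from_quat(np.roll(ctrl.get_tool_rot(),-1)).as_matrix(); y=M[:2,1]; X=np.array([y[1],-y[0]])
    print("tcp",pos,"yaw",np.degrees(np.arctan2(y[1],y[0])),"F",ctrl.get_force(),"t",ctrl.get_time_s())
    for n in("top","scene","wrist"):
        ci=viewer.camera_info(n); a,d=viewer.get_image(n); cv2.imwrite(f"pics/{tag}_{n}.png",a); P=cloud(ci,d); Z=P[...,2]
        m=red(a)&(Z<.35)&(Z>.03); k,lab,st,_=cv2.connectedComponentsWithStats(m.astype(np.uint8))
        for j in range(1,k):
            if st[j,4]>60:
                q=P[lab==j]; q=q[q[:,2]>np.nanpercentile(q[:,2],98)-.006]; s=(q[:,:2]-pos[:2])@X; l=(q[:,:2]-pos[:2])@y
                print(n,"red top",q.mean(0).round(4),"along",s.min().round(4),s.max().round(4),"lat",l.mean().round(4))
        if n=="wrist":
            S=(P[...,:2]-pos[:2])@X; Lt=(P[...,:2]-pos[:2])@y
            m=(abs(Lt)<.012)&(S<-.015)&(S>-.06)&(abs(Z-pos[2]+.142)<.012)
            if m.sum()>50:
                print("bar slope",np.degrees(np.polyfit(S[m],Z[m],1)[0]),"z",np.median(Z[m]),"rel yaw",np.degrees(np.polyfit(S[m],Lt[m],1)[0]))
E
python3 - <<'E'
from chk import *
FC=np.array([.5116,.2062]); th=np.radians(68.93-90); u=np.array([np.cos(th),np.sin(th)])
g=FC-u*.049; qt=pose(th+np.pi/2)
fingers.grasp(110)
p=ctrl.get_eef_pos(); q=ctrl.get_tool_rot()
ctrl.line_to([*p[:2],.34],vel=.1)
ctrl.line_to([.42,-.02,.38],pose(np.radians(92)),vel=.09)
ctrl.line_to([*g,.36],qt,vel=.09); ctrl.dwell(.2)
check("c5"); print("goal",g)
E
```

```text
tcp [0.4658562  0.22370798 0.3600315 ] yaw 68.92178290239156 F [  0.38521726   1.01795191 -10.49440669] t 25.4917
top red top [0.6201 0.1633 0.2495] along 0.1513 0.1802 lat -0.0009
top red top [0.3866 0.2533 0.2289] along -0.0998 -0.0696 lat -0.0009
scene red top [0.4715 0.2719 0.2974] along -0.0136 -0.0095 lat 0.047
scene red top [0.6243 0.163  0.2516] along 0.1542 0.1841 lat 0.0003
wrist red top [0.3862 0.2557 0.231 ] along -0.1007 -0.0709 lat 0.0012
bar slope -0.18617602463120286 z 0.21734669533115464 rel yaw -0.08460105109904636
goal [0.46587605 0.22381591]
```

View pics/c5_scene.png

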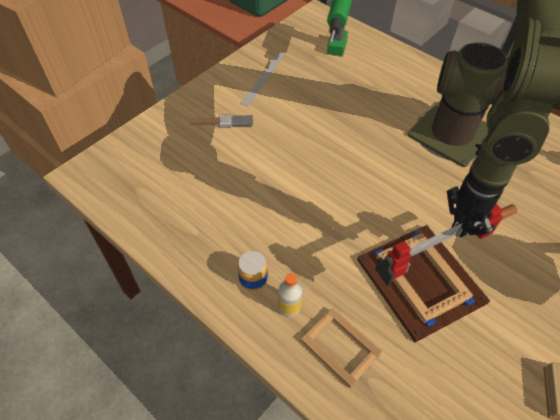

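View pics/c5_wrist.png

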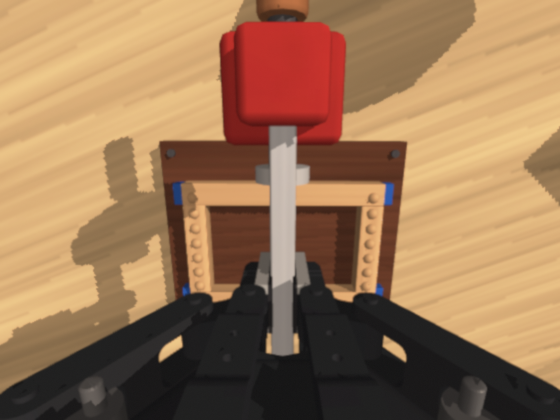

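Scene: clamp over the jig, jaw at (400,262), level. Wrist: the bar at column 283 is central between the blue blocks at (178,193) and (389,193), and parallel to the frame's side bars. I'll verify the frame from this view, then lower.

```bash
python3 - <<'E'
from chk import *
a=cv2.imread("pics/c5_wrist.png"); ci=viewer.camera_info("wrist"); pos=ctrl.get_eef_pos()
th=np.radians(-21.07); X=np.array([np.cos(th),np.sin(th)]); Y=np.array([-X[1],X[0]])
h=cv2.cvtColor(a,cv2.COLOR_BGR2HSV); b=((h[...,0]>100)&(h[...,0]<130)&(h[...,1]>150)).astype(np.uint8)
k,_,st,ce=cv2.connectedComponentsWithStats(b)
for j in range(1,k):
    if st[j,4]>40: w=world(ci,[ce[j]],z=.03)[0,:2]-pos[:2]; print("blue",ce[j].round(1),"along",(w@X).round(4),"lat",(w@Y).round(4))
# near frame edge: pale vs dark along columns
V_=h[...,2].astype(float); E=[]
for u in list(range(205,250,5))+list(range(320,375,5)):
    r=160+np.argmax(np.diff(V_[160:200,u])); E.append((u,r+1))
w=world(ci,E,z=.038)[:,:2]-pos[:2]; al,la=w@X,w@Y
print("near edge along (want -.021)",np.median(al),"slope deg",np.degrees(np.polyfit(la,al,1)[0]))
ctrl.line_to([pos[0],pos[1],.298],vel=.04); ctrl.dwell(.4); check("c6")
E
```

```text
blue [176.7 192.9] along -0.0099 lat -0.1054
blue [388.7 193.2] along -0.0096 lat 0.1087
blue [185.5 289.6] along 0.099 lat -0.1059
blue [379.  290.5] along 0.0998 lat 0.1083
near edge along (want -.021) -0.023185007232395683 slope deg -0.2540195071517165
tcp [0.46588584 0.22377348 0.29803842] yaw 68.93430859676508 F [  0.01864942  -0.61321558 -10.60381279] t 27.7417
top red top [0.6201 0.1637 0.1879] along 0.151 0.1798 lat -0.0007
top red top [0.3864 0.2536 0.1669] along -0.1 -0.0712 lat -0.0008
scene red top [0.3904 0.26   0.1691] along -0.0953 -0.0691 lat 0.0067
scene red top [0.6235 0.1642 0.1899] along 0.1535 0.1833 lat 0.001
wrist red top [0.3862 0.2557 0.169 ] along -0.1007 -0.0709 lat 0.0012
bar slope -0.09855598963474921 z 0.1553725921162511 rel yaw -0.06685553703718992
```

```bash
python3 - <<'E'
from rig import ctrl
print(ctrl.hand_in(), ctrl.get_time_s())
E
```

```text
the job is handed in; nothing more can be done
the job is handed in; nothing more can be done
```

I opened the clamp to its end stop, lifted it by the bar at the balance point, and handed in with it held level about 4 cm above the frame, square across the short way and centred to within about 2 mm by my measurements. The robot clock read about 28 s of the 64 s allowed, and hand-in returned no verdict.

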